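# Slide the glass lid off the sauce spoon

## Robot

A 7-joint arm with a two-finger parallel gripper is mounted at the origin on the work surface. World frame = base frame: x ahead of the robot, y to its left, z up, the work surface at z = 0. Lengths are in m, angles in degrees, forces in N, time in s.
With the tool pointing down it reaches from about 0.425 to 0.875 m from the base axis. Payload 4.7 kg.
Tool frame: the origin (TCP) lies on the centre line of the jaws, within the pads' length; the fingertips stand 8 mm ahead of it and the grasp point (between the pads) lies 11 mm behind it; z points along the fingers, y is the direction in which the jaws open and shut (so a half turn about z gives the same grasp; the last joint's range is limited). The gripper opens to 87 mm and grips with 3 to 60 N. Pads are 19 mm wide; open, the fingers measure 117 mm over their backs; the gripper's body (75 mm by 190 mm) begins 51 mm behind the grasp point.
Start: joints at [-64.051, 18.392, -4.016, 83.108, 1.295, 78.541, -3.26], TCP at [0.276, 0.588, 0.231] pointing down, gripper open.
Joint ranges: [-163.93, 163.93], [-17.29, 119.83], [-79.2, 71.16], [3.27, 140.29], [-89.18, 269.18], [5.43, 117.66], [-154.24, 154.24]. Speed limits (degrees/s): [147.25, 147.25, 180, 180, 180, 180, 180].

## Interface

Orientations are given as [roll, pitch, yaw] about the fixed x, y, z axes, in that order (R = Rz(yaw) Ry(pitch) Rx(roll)).
In Python, from cell import env gives the robot as it stands. The module is installed in compiled form; this text tells all that it offers.
- The arm moves only by the tool move_arm, never from a script. Its argument "steps" is a list of rows, each a list of 2 entries, a list of its own where there are three numbers: the shift along the tool's x, y, z in m, then the turn about the tool's z in rad. A call has 1 to 20 rows; each row is the pose to reach, as a shift and turn from the pose commanded when the call began, along the tool's axes at that moment; what a row does not reach only later rows make up. A row lasts 1/8 s, in which the tool goes at most 62.5 mm and 10.7 degrees, less where a joint would pass 70% of its speed; a pose out of reach is approached as far as the arm can. A call with a gripper value outside its range is refused whole. "hand" is the closure, from -1 (fully open) to 1 (shut), set as the call begins (left out, the last holds). The fingers move at their own pace and stop on an object; "squeeze" is the grip in N (left out, the last holds). Time passes only in rows, so rows that repeat a pose let the fingers close. It gives the time, the measured TCP pose, the force and the opening at its end, in the units of the state.
- env.get_obs(): the state, without advancing time (a new reading comes with each control period).
- env.read_camera(name): name is "scene" or "top"; returns (picture, depth): 480x640x3 uint8, red, green, blue; 480x640 float32, m along the optical axis (not along the pixel's ray), 0 where there is no reading.
- env.calibration(name): a dict with "intrinsics" (3x3 intrinsics, pixels), "position" and "orientation" of the camera in the world. Camera axes: x right, y up, looking along -z (the intrinsics and any distortion apply to the point x, -y, -z); pixel columns grow to the right and rows downward; lengths in m; the calibration is good to about 2 mm. A picture is of the moment at which its call begins. calibration takes no time and is no camera call.
- env.sign_off(): hands the job in, once; it reports no verdict.
Trained networks look in the newest picture that a camera, given by its name, has taken for a name from the list of things; names that differ only in an ending like _2 or _b are one class to them, and where a whole thing is asked for, a point or a joint stands for the part that bears it (a point fixed in the world has none). Each returns a list of dicts, best first, with "conf" (0 to 1); they miss things now and then, are a little off and sometimes report something else, mostly with a low value. They report only what shows in the picture. A call takes as long as a camera call.
- env.cut_out(camera, query): "region" (480x640 bool, what is visible of it) and "uv" ([column, row] in pixels, amid what is visible of it).
The state is a dict: "time_s": time; "qpos": joint angles; "joint_velocities": joint speeds; "effort": joint torques, N m; "tool_pos": TCP position; "tool_rot": TCP orientation; "force": force on the tool from outside, world axes, zero at the start; "wrist_torque": the same for the moment, N m; "grip_width": finger opening in m.
Only numpy, scipy, OpenCV 4.12 (cv2) and the standard library are available. Lean on these libraries where they do the work, as an engineer would, in place of code of your own. Each camera call takes 0.05 s, during which the arm holds its last target. There are 200 camera calls.

## Task

Open the wooden cutlery box by pressing on the top of its flat glass lid near the orange dot and drawing the lid toward the robot until it meets its stop, pressing firmly enough to move it but gently enough not to crack the glass. Then take the sauce spoon out of the box and lay it gently in the white tray, let go, and leave the box open; do not disturb the game console, the mug or the sauce bottle.

Things in the scene. Friction and masses are not known exactly. Their poses are not given: they have to be found in the camera images.
- cutlery_box: Brown wooden box fixed to the table, 220 (x) x 140 (y) mm, about 50 mm high in front, 65 mm at the far end; origin: centre of its underside; front = its -x end, facing the robot within 15 degrees. The lid slides on inner ledges under dark lips along the sides; clear width between them 108 mm. Far wall 8 mm thick. Inner floor 6 mm up. Spoon compartment: x = -39 to +102 mm.
- lid: Green glass slab 205 x 121 x 10 mm, 0.5 to 0.72 kg, loose in the box's grooves, 1 to 2 mm play; cannot be lifted out. It slopes down toward the front by a few degrees: follow it by feel. Origin: centre of its underside; axes level, as the box's. Slides about 132 mm toward the box's -x to a hard stop (origin then at x = -136 mm in the box). Press with about 15 to 18 N to drag it; cracks above 30 N.
- press_mark (a point): Centre of a flat orange dot, 32 mm across, on the lid's upper face, 71 mm from the lid's origin toward its far (+x) end: where to press with the shut fingertips; glass and box are stiff, so touch down slower than 10 mm/s. It moves with the lid. The upper face lies about 8 mm below the tops of the box's lips.
- spoon: Sauce spoon lying flat, right way up, 0.05 kg, 112 mm long along its x: black handle 12 mm wide and 14 mm high from x = -60 to +18 mm, round steel bowl 36 mm across, 8 mm high, centred at x = +34 mm. Origin on its underside, on its middle line; grip it across the handle at the origin. It lies on the inner floor of the box, roughly along the box's x, bowl to the far end.
- tray: Low white tray fixed to the table, 190 mm (x) by 120 mm (y), walls 6 mm thick and 14 mm high, inside 178 by 108 mm; origin at the centre of its underside, inner floor 6 mm above it.
- game: Closed pink-red handheld game console, 75 x 130 x 23 mm, loose on the table; leave alone. Origin at the centre of its underside.
- mug: Blue mug, 76 mm across, 85 mm high, loose on the table; leave alone. Origin at the centre of its underside.
- sauce: Amber sauce bottle with a red cap, 60 mm across, 150 mm high, loose on the table; leave alone. Origin at the centre of its underside.

How it is judged:
By the outcome, as a careful person would: the job done as asked, in the order asked, and still so for the second after the job is handed in, with the robot touching nothing.
It also fails if it takes over 72 s, if anything falls off the work surface, if the arm or the gripper's body presses on something with over 40 N, if the wrist force passes 120 N, or if a joint passes its speed limit or range.

## Working session

There is one attempt and no reset: what is moved stays moved. The work goes in short steps, Python scripts to look and compute and a tool call to move; the robot and the scene stay as the last step left them, time stands still between calls to the robot, and variables do not carry over. Pictures are saved under pics/ and viewed, about 8 in all and at most 12, crops included, and the job is handed in when it is done.

Besides the shell and the picture viewer there is one more tool, called after ">>>" in YAML: its name, and indented under it one key for each argument. move_arm: Moves the arm, as the interface text tells. Its arguments: {"type":"object","properties":{"steps":{"type":"array"},"hand":{"type":"number"},"squeeze":{"type":"number"}},"required":["steps"]}

```bash
mkdir -p pics; cat > h.py <<'E'
import numpy as np, cv2
from cell import env
from scipy.spatial.transform import Rotation as R
def cam(n):
    c=env.calibration(n); K=np.array(c['intrinsics']); p=np.array(c['position']); o=c['orientation']
    o=np.array(o,float)
    Rm=o if o.shape==(3,3) else (R.from_euler('xyz',o,degrees=True).as_matrix() if o.size==3 else R.from_quat(o).as_matrix())
    return K,p,Rm,c
def cloud(n,d):
    K,p,Rm,_=cam(n); v,u=np.mgrid[0:480,0:640]
    x=(u-K[0,2])/K[0,0]*d; y=(v-K[1,2])/K[1,1]*d
    P=np.stack([x,-y,-d],-1)@Rm.T+p; P[d<=0]=np.nan
    return P
def ray(n,uv,z):
    K,p,Rm,_=cam(n); r=Rm@np.array([(uv[0]-K[0,2])/K[0,0],-(uv[1]-K[1,2])/K[1,1],-1]); return p+r*(z-p[2])/r[2]
def proj(n,P):
    K,p,Rm,_=cam(n); q=(np.array(P)-p)@Rm; return [K[0,0]*q[0]/-q[2]+K[0,2],K[1,1]*-q[1]/-q[2]+K[1,2]]
E
python3 - <<'E'
from h import *
np.set_printoptions(precision=4,suppress=True)
for n in('top','scene'):
    print(env.calibration(n))
    im,d=env.read_camera(n); cv2.imwrite(f'pics/{n}0.png',im[:,:,::-1]); P=cloud(n,d); np.save(n+'0.npy',P)
    for q in('cutlery_box','lid','press_mark','tray','game','mug','sauce','spoon'):
        for r in env.cut_out(n,q)[:2]:
            m=r['region']; Q=P[m]; Q=Q[~np.isnan(Q[:,0])]
            print(n,q,round(r['conf'],2),np.round(r['uv']),m.sum(), np.median(Q,0) if len(Q) else None, np.percentile(Q,[2,98],axis=0).ravel() if len(Q) else '', cv2.minAreaRect(Q[:,:2].astype(np.float32)) if len(Q) else '')
print(env.get_obs())
E
```

```text
{'intrinsics': array([[461.9261,   0.    , 316.7784],
       [  0.    , 461.9261, 239.5124],
       [  0.    ,   0.    ,   1.    ]]), 'position': array([0.4647, 0.0167, 1.0808]), 'orientation': array([  9.697 ,  -0.3422, -90.4886])}
top cutlery_box 0.62 [288. 271.] 2050 [0.5722 0.0976 0.0567] [0.4426 0.0421 0.0008 0.6723 0.2153 0.0673] ((0.5626790523529053, 0.13458247482776642), (0.15616406500339508, 0.23561418056488037), 75.52391815185547)
top lid 0.87 [260. 280.] 4420 [0.5503 0.1315 0.0494] [0.4538 0.0694 0.0409 0.6496 0.1934 0.058 ] ((0.553979754447937, 0.12969478964805603), (0.10986306518316269, 0.2094024121761322), 75.76139831542969)
top press_mark 0.84 [262. 277.] 4310 [0.5522 0.1301 0.0495] [0.4556 0.0693 0.041  0.6491 0.1918 0.058 ] ((0.5548110008239746, 0.1304825246334076), (0.10890670865774155, 0.2097468227148056), 75.19857788085938)
top tray 0.66 [386. 284.] 4217 [ 0.5447 -0.1509  0.0064] [ 0.4554 -0.2128  0.0021  0.6371 -0.0891  0.0156] ((0.5461057424545288, -0.15095677971839905), (0.12029023468494415, 0.18965952098369598), 81.42878723144531)
top game 0.84 [321. 182.] 169
[... 2976 characters left out ...]
133 [0.5518 0.4143 0.0829] [0.5269 0.3882 0.0055 0.5633 0.4433 0.1496] ((0.48876452445983887, 0.4416385889053345), (0.05982815846800804, 0.16556885838508606), 61.67219543457031)
{'time_s': 0.9, 'qpos': array([-64.0518,  18.3923,  -4.0171,  83.1063,   1.2935,  78.5408,
        -3.2613]), 'joint_velocities': array([-0.1188, -0.0097,  0.0375, -0.0145,  0.0308,  0.0451, -0.0308]), 'effort': array([ -0.0001, -49.1097,  -0.4033, -31.2776,  -0.0637,   0.0336,
         0.    ]), 'tool_pos': array([0.2762, 0.5884, 0.2306]), 'tool_rot': array([179.9944,   0.0009, 154.8599]), 'force': array([0.2728, 0.6986, 0.123 ]), 'wrist_torque': array([-0.0543,  0.0153,  0.0496]), 'grip_width': 0.08683807962699293}
```

View pics/top0.png

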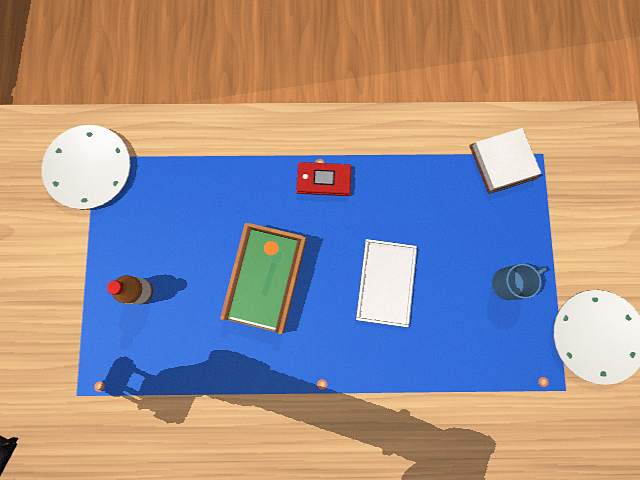

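View pics/scene0.png

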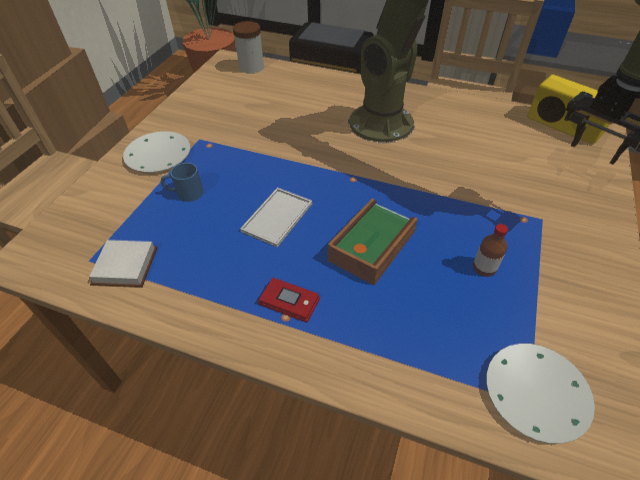

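```bash
python3 - <<'E'
from h import *
np.set_printoptions(precision=4,suppress=True)
for n in('top','scene'):
    im=cv2.imread(f'pics/{n}0.png'); P=np.load(n+'0.npy'); h=cv2.cvtColor(im,cv2.COLOR_BGR2HSV)
    near=(abs(P[...,0]-.56)<.14)&(abs(P[...,1]-.13)<.1)&(P[...,2]>.03)
    dot=near&(h[...,0]<18)&(h[...,1]>180)&(h[...,2]>170)
    k,l,s,c=cv2.connectedComponentsWithStats(dot.astype(np.uint8)); i=1+np.argmax(s[1:,4]); Q=P[l==i]
    uv=c[i]; print(n,'dot',s[i],uv,np.nanmedian(Q,0),ray(n,uv,np.nanmedian(Q[:,2])))
    g=near&(h[...,0]>45)&(h[...,0]<80)&(h[...,1]>80); G=P[g]; G=G[~np.isnan(G[:,0])]
    for _ in range(3):
        A=np.c_[G[:,:2],np.ones(len(G))]; w=np.linalg.lstsq(A,G[:,2],rcond=None)[0]; r=G[:,2]-A@w; G=G[abs(r)<.004]
    print('plane',w,r.std(),len(G),'lid rect',cv2.minAreaRect(G[:,:2].astype(np.float32)))
    d=np.nanmedian(Q,0); print('z at dot',w@[d[0],d[1],1],'slope along box x',np.degrees(np.arctan(w[0]*np.cos(np.radians(14.5))-w[1]*np.sin(np.radians(14.5)))))
    sp=near&(h[...,0]>45)&(h[...,0]<80)
t=env.get_obs();print(t['time_s'])
E
```

```text
top dot [264 241  14  14 147] [270.5986 247.5714] [0.6219 0.1121 0.0548] [0.6224 0.1129 0.0548]
plane [ 0.0689 -0.017   0.0137] 0.0016703497670403275 3969 lid rect ((0.5532978177070618, 0.131190687417984), (0.10824909806251526, 0.2035638839006424), 76.10310363769531)
z at dot 0.05462508136387573 slope along box x 4.058165357466441
scene dot [354 245  12   7  67] [359.6866 247.9104] [0.6221 0.1107 0.0539] [0.6221 0.1102 0.0539]
plane [ 0.0686 -0.0171  0.0129] 0.0014902387542792069 2002 lid rect ((0.5531934499740601, 0.12635236978530884), (0.10629148781299591, 0.19891542196273804), 75.8884048461914)
z at dot 0.053665102609196276 slope along box x 4.045757358260478
0.9
```

>>> move_arm:
  steps:
    - [[-0.025, -0.014, 0], 0]
    - [[-0.07, -0.039, 0], -0.02]
    - [[-0.115, -0.064, 0], -0.04]
    - [[-0.16, -0.088, 0], -0.06]
    - [[-0.205, -0.113, 0], -0.08]
    - [[-0.25, -0.138, 0], -0.1]
    - [[-0.295, -0.163, 0], -0.12]
    - [[-0.34, -0.188, 0], -0.14]
    - [[-0.385, -0.213, 0], -0.16]
    - [[-0.43, -0.237, 0.01], -0.18]
    - [[-0.47, -0.26, 0.03], -0.191]
    - [[-0.5, -0.276, 0.06], -0.191]
    - [[-0.516, -0.285, 0.09], -0.191]
    - [[-0.516, -0.285, 0.12], -0.191]
    - [[-0.516, -0.285, 0.14], -0.191]
    - [[-0.516, -0.285, 0.15], -0.191]
    - [[-0.516, -0.285, 0.15], -0.191]
  hand: 1
  squeeze: 10

```text
time_s: 3.02
tool_pos: [0.622, 0.1117, 0.0804]
tool_rot: [-180.0, -0.0, 165.8]
force: [-0.1, 0.3, -0.6]
grip_width: 0.0004
```

>>> move_arm:
  steps:
    - [[0, 0, 0.004], 0]
    - [[0, 0, 0.008], 0]
    - [[0, 0, 0.011], 0]
    - [[0, 0, 0.012], 0]
    - [[0, 0, 0.013], 0]
    - [[0, 0, 0.014], 0]
    - [[0, 0, 0.015], 0]
    - [[0, 0, 0.016], 0]

```text
time_s: 4.03
tool_pos: [0.6223, 0.1112, 0.0646]
tool_rot: [180.0, 0.0, 165.8]
force: [-0.5, -0.1, -0.3]
grip_width: 0.0002
```

>>> move_arm:
  steps:
    - [[0, 0, 0.001], 0]
    - [[0, 0, 0.002], 0]
    - [[0, 0, 0.002], 0]

```text
time_s: 4.4
tool_pos: [0.6223, 0.1112, 0.0637]
tool_rot: [180.0, 0.0, 165.8]
force: [-2.5, 0.4, 6.1]
grip_width: 0.0005
```

>>> move_arm:
  steps:
    - [[0, 0, 0.001], 0]
    - [[0, 0, 0.001], 0]
    - [[0, 0, 0.001], 0]

```text
time_s: 4.78
tool_pos: [0.6223, 0.1112, 0.0636]
tool_rot: [180.0, 0.0, 165.8]
force: [-4.9, -0.6, 10.4]
grip_width: 0.0004
```

>>> move_arm:
  steps:
    - [[0, 0, 0.001], 0]
    - [[0.001, 0, 0.0012], 0]
    - [[0.003, 0, 0.0014], 0]
    - [[0.006, 0, 0.0016], 0]
    - [[0.009, 0, 0.0018], 0]
    - [[0.012, 0, 0.002], 0]

```text
time_s: 5.52
tool_pos: [0.6147, 0.114, 0.063]
tool_rot: [179.8, 0.5, 165.8]
force: [3.2, -1.5, 8.7]
grip_width: 0.0004
```

>>> move_arm:
  steps:
    - [[0, 0, 0.0007], 0]
    - [[0, 0, 0.0014], 0]
    - [[0, 0, 0.0014], 0]

```text
time_s: 5.9
tool_pos: [0.6144, 0.1141, 0.0628]
tool_rot: [179.8, 0.4, 165.8]
force: [-0.1, -1.7, 15.5]
grip_width: 0.0007
```

```bash
cat > chk.py <<'E'
from h import *
import sys
# lid front extent along box -x, from top camera green mask
im,d=env.read_camera('top'); P=cloud('top',d); h=cv2.cvtColor(im[:,:,::-1].copy(),cv2.COLOR_BGR2HSV)
near=(abs(P[...,0]-.5)<.24)&(abs(P[...,1]-.14)<.13)&(P[...,2]>.02)&(P[...,2]<.07)
g=near&(h[...,0]>45)&(h[...,0]<80)&(h[...,1]>80); G=P[g]
a=np.radians(-14.2); s=(G[:,:2]-[.5532,.129])@[np.cos(a),np.sin(a)]
print('lid s range',np.percentile(s,[.5,1,99,99.5]),len(s)); o=env.get_obs(); print(o['time_s'],o['tool_pos'],o['force'])
if len(sys.argv)>1: cv2.imwrite('pics/%s.png'%sys.argv[1],im[:,:,::-1])
P0=np.load('top0.npy'); im0=cv2.imread('pics/top0.png'); h0=cv2.cvtColor(im0,cv2.COLOR_BGR2HSV)
g=(abs(P0[...,0]-.5)<.24)&(abs(P0[...,1]-.14)<.13)&(P0[...,2]>.02)&(P0[...,2]<.07)&(h0[...,0]>45)&(h0[...,0]<80)&(h0[...,1]>80)
print('start',np.percentile((P0[g][:,:2]-[.5532,.129])@[np.cos(a),np.sin(a)],[.5,1,99,99.5]))
E
python3 chk.py
```

```text
lid s range [-0.02749562 -0.02563858  0.04577831  0.04597605] 181
5.95 [0.61438401 0.11409787 0.06281787] [-1.09949577 -1.78809758 16.79205665]
start [-0.09614724 -0.095197    0.09919565  0.1001118 ]
```

>>> move_arm:
  steps:
    - [[0.002, 0, 0.0002], 0]
    - [[0.005, 0, 0.0006], 0]
    - [[0.009, 0, 0.001], 0]
    - [[0.013, 0, 0.0014], 0]
    - [[0.017, 0, 0.0017], 0]
    - [[0.02, 0, 0.002], 0]

```text
time_s: 6.7
tool_pos: [0.5976, 0.1191, 0.0616]
tool_rot: [179.7, 0.8, 165.8]
force: [3.9, -1.9, 15.0]
grip_width: 0.0002
```

```bash
python3 - <<'E'
from h import *
im,d=env.read_camera('scene'); o=env.get_obs(); print(o['time_s'],o['tool_pos'],o['force'])
a=cv2.imread('pics/scene0.png')[180:300,310:440]; b=im[180:300,310:440,::-1]
cv2.imwrite('pics/c1.png',cv2.resize(np.hstack([a,b]),None,fx=3,fy=3,interpolation=cv2.INTER_CUBIC))
E
```

```text
6.75 [0.59722617 0.11921509 0.061568  ] [ 3.59542511 -0.83118418 15.40339975]
```

View pics/c1.png

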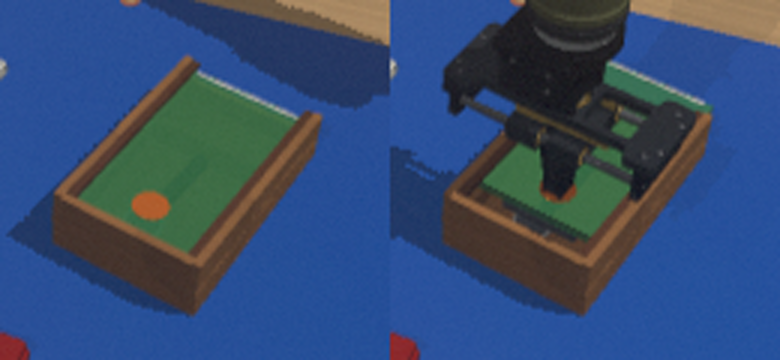

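>>> move_arm:
  steps:
    - [[0.003, 0, 0.0002], 0]
    - [[0.007, 0, 0.0005], 0]
    - [[0.011, 0, 0.0008], 0]
    - [[0.015, 0, 0.0011], 0]
    - [[0.019, 0, 0.0014], 0]
    - [[0.023, 0, 0.0017], 0]
    - [[0.027, 0, 0.002], 0]
    - [[0.031, 0, 0.0022], 0]
    - [[0.035, 0, 0.0025], 0]
    - [[0.039, 0, 0.0028], 0]

```text
time_s: 8.0
tool_pos: [0.5603, 0.1285, 0.0589]
tool_rot: [179.7, 0.8, 165.7]
force: [4.8, -2.5, 16.1]
grip_width: 0.0003
```

>>> move_arm:
  steps:
    - [[0.004, 0, 0.0003], 0]
    - [[0.008, 0, 0.0006], 0]
    - [[0.012, 0, 0.0009], 0]
    - [[0.016, 0, 0.0011], 0]
    - [[0.02, 0, 0.0014], 0]
    - [[0.024, 0, 0.0017], 0]
    - [[0.028, 0, 0.002], 0]
    - [[0.032, 0, 0.0022], 0]
    - [[0.036, 0, 0.0025], 0]
    - [[0.04, 0, 0.0028], 0]

```text
time_s: 9.25
tool_pos: [0.522, 0.1382, 0.0561]
tool_rot: [179.7, 0.8, 165.7]
force: [4.5, -3.1, 17.7]
grip_width: 0.0003
```

>>> move_arm:
  steps:
    - [[0.004, 0, 0.0001], 0]
    - [[0.008, 0, 0.0003], 0]
    - [[0.012, 0, 0.0006], 0]
    - [[0.016, 0, 0.0009], 0]
    - [[0.02, 0, 0.0011], 0]
    - [[0.022, 0, 0.0013], 0]
    - [[0.024, 0, 0.0014], 0]

```text
time_s: 10.12
tool_pos: [0.4986, 0.1441, 0.0544]
tool_rot: [179.7, 0.8, 165.7]
force: [4.2, -4.0, 16.9]
grip_width: 0.0006
```

Moved ~128 mm; the last few millimetres slowly.

>>> move_arm:
  steps:
    - [[0.001, 0, 0.0001], 0]
    - [[0.002, 0, 0.0002], 0]
    - [[0.003, 0, 0.0002], 0]
    - [[0.004, 0, 0.0003], 0]
    - [[0.005, 0, 0.0003], 0]
    - [[0.006, 0, 0.0004], 0]

```text
time_s: 10.88
tool_pos: [0.4932, 0.1455, 0.054]
tool_rot: [179.6, 0.8, 165.7]
force: [6.2, -3.6, 16.4]
grip_width: 0.0001
```

>>> move_arm:
  steps:
    - [[0.001, 0, 0.0001], 0]
    - [[0.002, 0, 0.0001], 0]
    - [[0.003, 0, 0.0002], 0]
    - [[0.003, 0, 0.0002], 0]

```text
time_s: 11.38
tool_pos: [0.4903, 0.147, 0.0538]
tool_rot: [179.6, 0.8, 165.7]
force: [5.2, -2.3, 16.3]
grip_width: 0.0007
```

```bash
python3 - <<'E'
from h import *
np.set_printoptions(precision=4,suppress=True)
im,d=env.read_camera('scene'); P=cloud('scene',d); h=cv2.cvtColor(im[:,:,::-1].copy(),cv2.COLOR_BGR2HSV)
cv2.imwrite('pics/c2.png',cv2.resize(im[150:310,310:470,::-1],None,fx=3.5,fy=3.5,interpolation=cv2.INTER_CUBIC))
a=np.radians(-14.2); ex=np.array([np.cos(a),np.sin(a)])
near=(abs(P[...,0]-.5)<.24)&(abs(P[...,1]-.14)<.13)&(P[...,2]>.03)&(P[...,2]<.07)&(h[...,0]>45)&(h[...,0]<80)&(h[...,1]>80)
s=(P[near][:,:2]-[.557,.128])@ex; print(np.percentile(s,[.5,2,50,98,99.5]),len(s))
E
```

```text
[-0.2234 -0.1887 -0.0721 -0.0335 -0.0324] 732
```

View pics/c2.png

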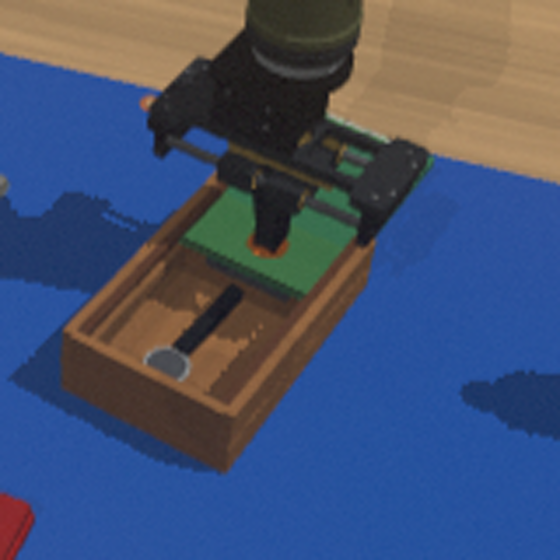

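The lid's far edge is at about -33 mm in the box (stop: -33.5), and the spoon is exposed. I'll nudge a bit more to confirm the stop, then lift straight off.

>>> move_arm:
  steps:
    - [[0.001, 0, 0.0001], 0]
    - [[0.002, 0, 0.0001], 0]
    - [[0.003, 0, 0.0002], 0]
    - [[0.004, 0, 0.0003], 0]
    - [[0.004, 0, 0.0003], 0]

```text
time_s: 12.05
tool_pos: [0.4865, 0.1484, 0.0535]
tool_rot: [179.6, 0.8, 165.8]
force: [5.6, -1.8, 15.9]
grip_width: -0.0001
```

```bash
python3 - <<'E'
from h import *
im,d=env.read_camera('scene'); P=cloud('scene',d); h=cv2.cvtColor(im[:,:,::-1].copy(),cv2.COLOR_BGR2HSV)
a=np.radians(-14.2); ex=np.array([np.cos(a),np.sin(a)])
near=(abs(P[...,0]-.5)<.24)&(abs(P[...,1]-.14)<.13)&(P[...,2]>.03)&(P[...,2]<.07)&(h[...,0]>45)&(h[...,0]<80)&(h[...,1]>80)
s=(P[near][:,:2]-[.557,.128])@ex; print(np.percentile(s,[.5,2,50,98,99.5]),len(s))
E
```

```text
[-0.21137805 -0.18808837 -0.07465087 -0.03278611 -0.03169101] 763
```

>>> move_arm:
  steps:
    - [[0, 0, -0.003], 0]
    - [[0, 0, -0.008], 0]
    - [[0, 0, -0.025], 0]
    - [[0, 0, -0.06], 0]
    - [[0, 0, -0.1], 0]
    - [[0, 0.02, -0.13], 0]
    - [[0, 0.04, -0.15], 0]
    - [[0, 0.06, -0.15], 0]
    - [[0, 0.06, -0.15], 0]
  hand: 0

```text
time_s: 13.22
tool_pos: [0.4927, 0.2071, 0.1972]
tool_rot: [-179.9, -0.1, 166.0]
force: [0.1, -0.0, -0.1]
grip_width: 0.0434
```

```bash
cat > sp.py <<'E'
from h import *
np.set_printoptions(precision=4,suppress=True)
o=env.get_obs(); print(o['time_s'],o['tool_pos'],o['tool_rot'],o['force'],o['grip_width'])
a=np.radians(-14.2); ex=np.array([np.cos(a),np.sin(a)]); ey=np.array([-ex[1],ex[0]])
for n in('top','scene'):
    im,d=env.read_camera(n); P=cloud(n,d); h=cv2.cvtColor(im[:,:,::-1].copy(),cv2.COLOR_BGR2HSV)
    cv2.imwrite(f'pics/{n}_s.png',im[:,:,::-1])
    q=P[...,:2]-[.557,.128]; s=q@ex; t=q@ey
    box=(s>-.045)&(s<.1)&(abs(t)<.05)&(P[...,2]<.035)
    m=box&(h[...,2]<45)&(P[...,2]>.012)
    k,l,st,c=cv2.connectedComponentsWithStats(m.astype(np.uint8)); 
    if k>1:
        i=1+np.argmax(st[1:,4]); Q=P[l==i]; print(n,'handle',st[i],np.median(Q,0),cv2.minAreaRect(Q[:,:2].astype(np.float32)),'s',s[l==i].min(),s[l==i].max(),'t',np.median(t[l==i]))
    for r in env.cut_out(n,'spoon')[:2]:
        Q=P[r['region']]; Q=Q[(~np.isnan(Q[:,0]))]
        print(n,'spoon',r['conf'],r['uv'],len(Q),np.median(Q,0),np.percentile((Q[:,:2]-[.557,.128])@ex,[2,98]),cv2.minAreaRect(Q[:,:2].astype(np.float32)))
E
python3 sp.py; python3 - <<'E'
import cv2,numpy as np
a=cv2.imread('pics/top_s.png')[200:350,200:350];b=cv2.imread('pics/scene_s.png')[170:320,310:460]
cv2.imwrite('pics/c3.png',cv2.resize(np.hstack([a,b]),None,fx=2.6,fy=2.6,interpolation=cv2.INTER_CUBIC))
E
```

```text
13.225 [0.4927 0.2071 0.1972] [-179.9417   -0.0791  165.9655] [ 0.0844 -0.033  -0.0552] 0.04340425199928548
top handle [262 263  15  31 145] [0.5552 0.1195 0.0195] ((0.5573201179504395, 0.11939559876918793), (0.010089842602610588, 0.07397221773862839), 72.10693359375) s -0.034446145853569775 0.039180709514231006 t -0.008253314499713614
top spoon 0.58 [270.3, 268.4] 351 [0.5823 0.1149 0.0164] [-0.0314  0.0686] ((0.5747323036193848, 0.11965401470661163), (0.031227318570017815, 0.10572172701358795), 67.2166976928711)
scene handle [360 231  19  20 107] [0.5585 0.1206 0.0181] ((0.5581836104393005, 0.1194821149110794), (0.012317697517573833, 0.07866171002388), 73.092529296875) s -0.03626686994963566 0.04250866932443852 t -0.006874751760672012
scene spoon 0.8 [363.5, 245.7] 215 [0.5825 0.1144 0.0159] [-0.0307  0.0651] ((0.5712289810180664, 0.12020266056060791), (0.031026078388094902, 0.10383786261081696), 64.94520568847656)
scene spoon 0.49 [289.6, 301.0] 1599 [ 0.8058 -0.0053  0.0218] [0.2298 0.3115] ((0.7933646440505981, -0.008103780448436737), (0.12725695967674255, 0.08816227316856384), 86.05232238769531)
```

View pics/c3.png

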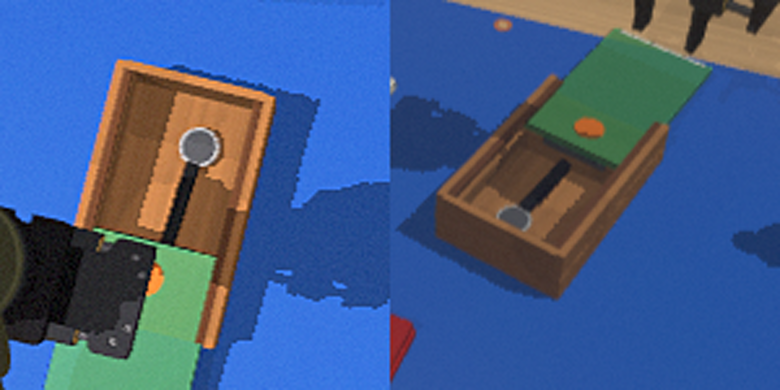

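Picture: lid fully drawn out with the dot at the front; spoon lies bare, bowl toward the far end. Moving above the handle at the spoon origin.

>>> move_arm:
  steps:
    - [[-0.02, -0.014, 0], 0.01]
    - [[-0.06, -0.04, 0.01], 0.03]
    - [[-0.09, -0.06, 0.03], 0.05]
    - [[-0.105, -0.071, 0.06], 0.058]
    - [[-0.105, -0.071, 0.09], 0.058]
    - [[-0.105, -0.071, 0.11], 0.058]
    - [[-0.105, -0.071, 0.117], 0.058]
    - [[-0.105, -0.071, 0.117], 0.058]
  hand: 0.3

```text
time_s: 14.42
tool_pos: [0.5776, 0.1106, 0.0811]
tool_rot: [-180.0, -0.0, 162.4]
force: [0.4, -0.5, 0.2]
grip_width: 0.0305
```

>>> move_arm:
  steps:
    - [[0, 0.0025, 0.005], 0]
    - [[0, 0.0025, 0.015], 0]
    - [[0, 0.0025, 0.028], 0]
    - [[0, 0.0025, 0.04], 0]
    - [[0, 0.0025, 0.048], 0]
    - [[0, 0.0025, 0.053], 0]
    - [[0, 0.0025, 0.056], 0]
    - [[0, 0.0025, 0.058], 0]
    - [[0, 0.0025, 0.06], 0]
    - [[0, 0.0025, 0.062], 0]
    - [[0, 0.0025, 0.0635], 0]
    - [[0, 0.0025, 0.0645], 0]
    - [[0, 0.0025, 0.0645], 0]

```text
time_s: 16.05
tool_pos: [0.5786, 0.1135, 0.0167]
tool_rot: [-180.0, -0.0, 162.5]
force: [-0.2, -0.7, -0.2]
grip_width: 0.0305
```

>>> move_arm:
  steps:
    - [[0, 0, 0], 0]
    - [[0, 0, 0], 0]
    - [[0, 0, 0], 0]
    - [[0, 0, 0], 0]
    - [[0, 0, 0], 0]
    - [[0, 0, 0], 0]
  hand: 1
  squeeze: 12

```text
time_s: 16.8
tool_pos: [0.5787, 0.1135, 0.0168]
tool_rot: [180.0, 0.0, 162.5]
force: [0.7, -0.4, 0.3]
grip_width: 0.012
```

>>> move_arm:
  steps:
    - [[0, 0, -0.003], 0]
    - [[0, 0, -0.01], 0]
    - [[0, 0, -0.025], 0]
    - [[0, 0, -0.045], 0]
    - [[0, 0, -0.07], 0]
    - [[0, 0, -0.09], 0]
    - [[0, 0, -0.1], 0]
    - [[0, 0, -0.1], 0]

```text
time_s: 17.8
tool_pos: [0.5793, 0.1137, 0.1182]
tool_rot: [179.9, 0.1, 162.5]
force: [-0.3, -0.4, -0.3]
grip_width: 0.0118
```

>>> move_arm:
  steps:
    - [[-0.003, -0.015, 0], -0.01]
    - [[-0.009, -0.045, 0], -0.03]
    - [[-0.016, -0.08, 0], -0.05]
    - [[-0.023, -0.115, 0], -0.07]
    - [[-0.03, -0.15, 0], -0.09]
    - [[-0.037, -0.185, 0], -0.11]
    - [[-0.043, -0.215, 0], -0.13]
    - [[-0.048, -0.24, 0], -0.145]
    - [[-0.051, -0.255, 0.01], -0.155]
    - [[-0.052, -0.262, 0.025], -0.155]
    - [[-0.052, -0.262, 0.04], -0.155]
    - [[-0.052, -0.262, 0.055], -0.155]
    - [[-0.052, -0.262, 0.06], -0.155]
    - [[-0.052, -0.262, 0.06], -0.155]

```text
time_s: 19.55
tool_pos: [0.5492, -0.1514, 0.0563]
tool_rot: [180.0, -0.0, 171.4]
force: [-0.5, 0.0, 0.1]
grip_width: 0.0117
```

```bash
python3 - <<'E'
from h import *
o=env.get_obs(); print(o['time_s'],o['tool_pos'],o['tool_rot'],o['force'],o['grip_width'])
im,d=env.read_camera('scene')
cv2.imwrite('pics/c4.png',cv2.resize(im[140:320,200:440,::-1],None,fx=3,fy=3,interpolation=cv2.INTER_CUBIC))
E
```

```text
19.55 [ 0.54921621 -0.15141282  0.05626166] [ 1.79996360e+02 -4.61453080e-02  1.71415959e+02] [-0.53792157  0.04912611  0.12217363] 0.011702891655017629
```

View pics/c4.png

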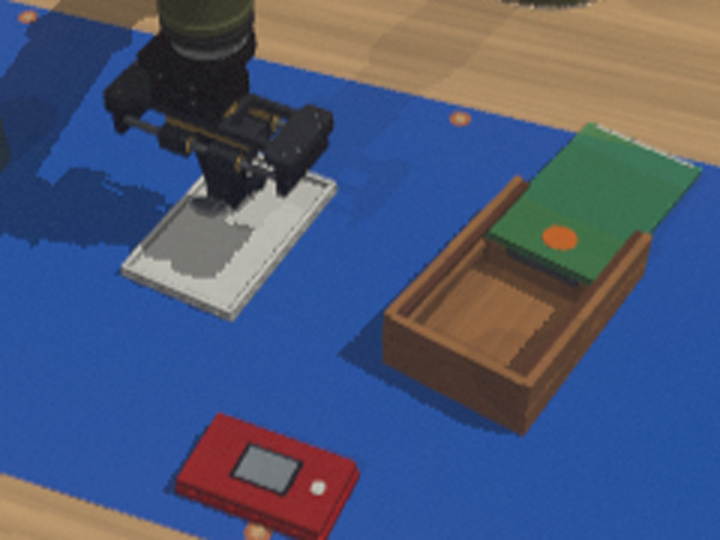

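```bash
python3 - <<'E'
from h import *
a=np.radians(-8.6); e=np.array([np.cos(a),np.sin(a),0]); o=np.array([.5492,-.1514,.0455])
for L in(-.06,0,.034,.052): print(L,[(np.array(proj('scene',o+L*e))-[200,140])*3, proj('top',o+L*e)])
im,d=env.read_camera('scene'); cv2.imwrite('pics/c5.png',cv2.resize(im[180:240,240:320,::-1],None,fx=8,fy=8,interpolation=cv2.INTER_CUBIC))
P=cloud('scene',d); m=(P[...,2]>.03)&(P[...,2]<.062)&(abs(P[...,0]-.55)<.12)&(abs(P[...,1]+.15)<.08)
Q=P[m]-o; print(len(Q)); s=Q@e
for lo in np.arange(-.08,.07,.01):
    k=(s>=lo)&(s<lo+.01)
    if k.sum()>2: print(round(lo,3),k.sum(),np.round(np.percentile(P[m][k][:,2],[10,50,90]),4))
E
```

```text
-0.06 [array([263.00132813, 158.78107919]), [np.float64(385.5261061915087), np.float64(306.32113728992124)]]
0 [array([228.4124575 , 198.02479266]), [np.float64(388.6336805913004), np.float64(279.56872022079733)]]
0.034 [array([207.94448259, 221.24727226]), [np.float64(390.36800837053596), np.float64(264.63827798012613)]]
0.052 [array([196.84088496, 233.84515116]), [np.float64(391.2785227000752), np.float64(256.79986256105195)]]
83
-0.05 9 [0.0326 0.0347 0.0372]
-0.04 11 [0.0313 0.0389 0.0442]
-0.03 9 [0.0337 0.0412 0.0443]
-0.01 10 [0.052  0.0558 0.0597]
-0.0 12 [0.0502 0.0598 0.0613]
0.01 26 [0.0521 0.0587 0.0604]
0.02 6 [0.0607 0.0612 0.0618]
```

View pics/c5.png

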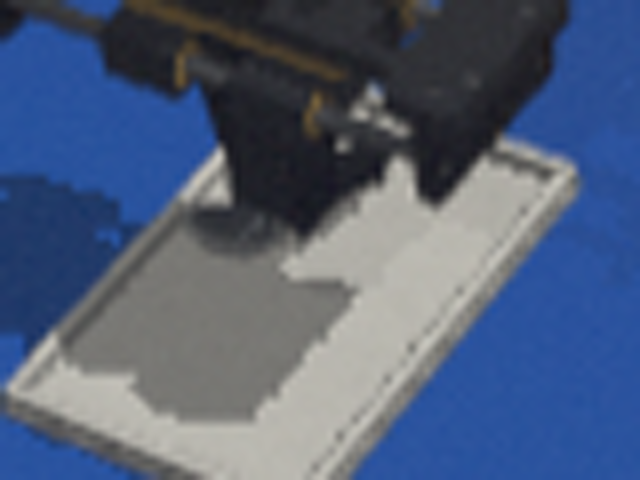

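The spoon is held but has pivoted in the grip (tail low, bowl up). Lowering slowly lets the tail touch first and level it.

>>> move_arm:
  steps:
    - [[0, 0, 0.003], 0]
    - [[0, 0, 0.006], 0]
    - [[0, 0, 0.008], 0]
    - [[0, 0, 0.01], 0]
    - [[0, 0, 0.012], 0]
    - [[0, 0, 0.014], 0]
    - [[0, 0, 0.016], 0]
    - [[0, 0, 0.018], 0]
    - [[0, 0, 0.02], 0]
    - [[0, 0, 0.022], 0]
    - [[0, 0, 0.024], 0]
    - [[0, 0, 0.024], 0]

```text
time_s: 21.15
tool_pos: [0.5489, -0.1519, 0.0324]
tool_rot: [180.0, -0.0, 171.4]
force: [1.9, -0.2, 1.8]
grip_width: 0.0116
```

>>> move_arm:
  steps:
    - [[0, 0, 0.0015], 0]
    - [[0, 0, 0.003], 0]
    - [[0, 0, 0.0045], 0]
    - [[0, 0, 0.006], 0]
    - [[0, 0, 0.0075], 0]
    - [[0, 0, 0.009], 0]
    - [[0, 0, 0.0105], 0]
    - [[0, 0, 0.012], 0]
    - [[0, 0, 0.012], 0]
  squeeze: 6

```text
time_s: 22.28
tool_pos: [0.5491, -0.152, 0.0206]
tool_rot: [180.0, -0.0, 171.4]
force: [0.4, 0.0, -0.5]
grip_width: 0.012
```

```bash
python3 - <<'E'
from h import *
im,d=env.read_camera('scene'); cv2.imwrite('pics/c6.png',cv2.resize(im[180:240,240:320,::-1],None,fx=8,fy=8,interpolation=cv2.INTER_CUBIC))
o=env.get_obs(); print(o['force'],o['tool_pos'])
a=np.radians(-8.6); e=np.array([np.cos(a),np.sin(a),0]); p=np.array([.549,-.152,.006])
for L in(-.06,0,.034): print(L,(np.array(proj('scene',p+L*e))-[240,180])*8)
E
```

```text
[ 0.55690313 -0.06463515  0.19162712] [ 0.54909879 -0.15199123  0.02059859]
-0.06 [387.05343475 183.80230184]
0 [297.19216109 288.11445154]
0.034 [244.07183749 349.77722263]
```

View pics/c6.png

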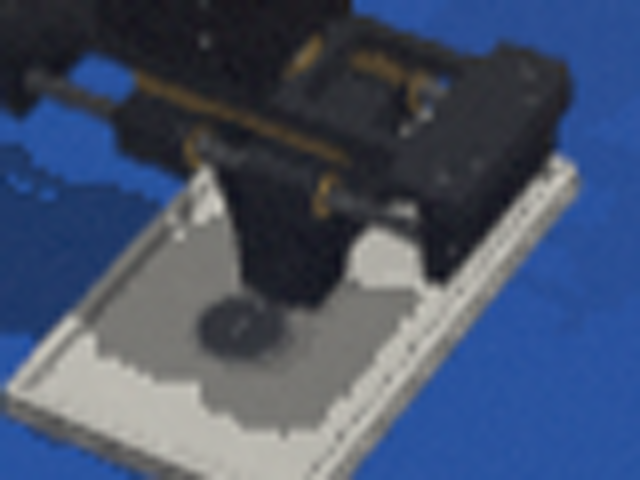

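Nearly level now (bowl ≈ (242,325), expected about 340 when flat). Last few millimetres down.

>>> move_arm:
  steps:
    - [[0, 0, 0.001], 0]
    - [[0, 0, 0.002], 0]
    - [[0, 0, 0.003], 0]
    - [[0, 0, 0.0037], 0]
    - [[0, 0, 0.0037], 0]

```text
time_s: 22.95
tool_pos: [0.5494, -0.152, 0.0173]
tool_rot: [180.0, 0.0, 171.4]
force: [-0.1, 0.8, 3.8]
grip_width: 0.0118
```

>>> move_arm:
  steps:
    - [[0, 0, 0], 0]
    - [[0, 0, 0], 0]
    - [[0, 0, 0], 0]
    - [[0, 0, 0], 0]
  hand: 0.3

```text
time_s: 23.45
tool_pos: [0.5492, -0.152, 0.0169]
tool_rot: [180.0, -0.0, 171.4]
force: [0.3, 0.1, -0.0]
grip_width: 0.03
```

>>> move_arm:
  steps:
    - [[0, 0, -0.005], 0]
    - [[0, 0, -0.015], 0]
    - [[0, 0, -0.035], 0]
    - [[0, 0, -0.06], 0]
    - [[0, 0, -0.09], 0]
    - [[0, 0, -0.12], 0]
    - [[0.01, 0, -0.15], 0]
    - [[0.04, 0, -0.17], 0]
    - [[0.07, 0, -0.18], 0]
    - [[0.09, 0, -0.18], 0]
    - [[0.09, 0, -0.18], 0]

```text
time_s: 24.82
tool_pos: [0.4598, -0.1385, 0.1981]
tool_rot: [179.9, 0.1, 171.3]
force: [-0.1, -0.3, 0.8]
grip_width: 0.0306
```

```bash
python3 - <<'E'
from h import *
np.set_printoptions(precision=4,suppress=True)
o=env.get_obs(); print(o['time_s'],o['tool_pos'],o['force'],o['grip_width'])
im,d=env.read_camera('scene'); P=cloud('scene',d)
cv2.imwrite('pics/end.png',im[:,:,::-1])
for q in('spoon','game','mug','sauce','lid'):
    for r in env.cut_out('scene',q)[:1]:
        Q=P[r['region']]; Q=Q[~np.isnan(Q[:,0])]; print(q,r['conf'],r['uv'],np.median(Q,0),np.percentile(Q[:,2],[5,50,95]))
cv2.imwrite('pics/c7.png',cv2.resize(im[150:320,180:460,::-1],None,fx=2.8,fy=2.8,interpolation=cv2.INTER_CUBIC))
E
```

```text
24.825 [ 0.4598 -0.1385  0.1981] [-0.1232 -0.2508  0.7644] 0.03059893227283511
spoon 0.75 [273.4, 214.7] [ 0.5635 -0.1499  0.0144] [0.0069 0.0144 0.0208]
game 0.56 [291.2, 300.5] [ 0.8068 -0.0062  0.0219] [0.0081 0.0219 0.0249]
mug 0.81 [185.1, 182.8] [ 0.5608 -0.4335  0.0536] [0.0066 0.0536 0.0828]
sauce 0.95 [491.5, 252.1] [0.5517 0.4137 0.0853] [0.0131 0.0853 0.1483]
lid 0.69 [395.9, 208.0] [0.4349 0.159  0.0382] [0.028  0.0382 0.0481]
```

View pics/c7.png

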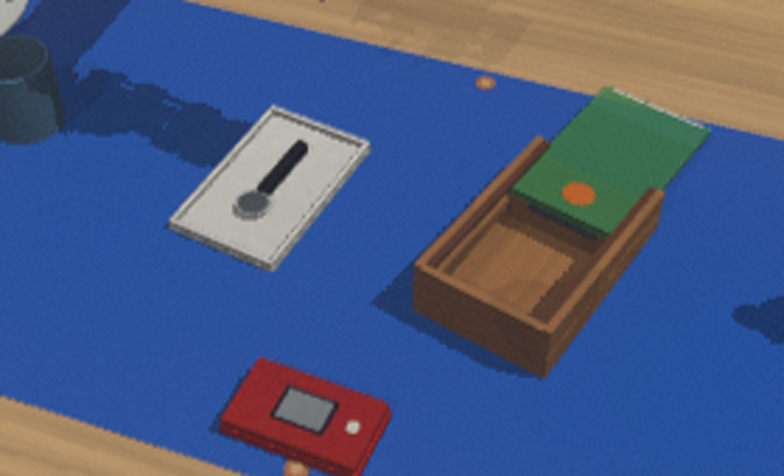

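The spoon lies flat in the middle of the tray, at about (275,180) in this crop. The lid is still open, the game console, mug and bottle haven't moved, and the arm is clear, so I'm handing in.

```bash
python3 -c "
from cell import env; print(env.sign_off())"
```

```text
the job is handed in; nothing more can be done
None
```

The box is open and the spoon is lying flat in the white tray. I handed the job in at about 25 s with the arm clear and touching nothing.

- **Lid:** I pressed at the orange dot and drew the lid to its stop. Press-force readings were about 15–18 N, and the highest I saw was 17.7 N, though I only read it at the end of each move. At the end the fingertips moved another 4 mm while the lid stayed put. Its far edge measured about -33 mm in the box (the stop is -33.5 mm), and the last picture shows it still open.
- **Spoon:** I gripped it across the handle at its origin. On the way to the tray it tipped in the grip, with the bowl up and the handle's tail low. I lowered it slowly so the tail touched first and it levelled out. The highest contact reading was about 4 N before I let go.
- **Other objects:** The game console, mug and sauce bottle measured within about 1–2 mm of where they started.

No check failed. One disagreed early on: in the first picture the network marked the whole lid as the press mark, so I found the dot by its colour instead.

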